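# Pin the sharps bin to its table bracket

## Task

The red sharps bin's sled has crept out of line with its table bracket. Take the tapered drift (round knob) from the white rack and push it point down through the hole of the bracket plate and the offset tongue hole beneath, fully home, so that the tongue pulls into line; leave it there, and leave the straight pin with the cross handle in the rack.

Things in the scene. Friction and masses are not known exactly. Their poses are not given: they have to be found in the camera images.
- drift_grip (a point): Mid-height centre of the tapered drift's knob: upright metal cylinder, 30 mm wide, 52 high. z up along the drift. Flange 48 wide, 6 thick, underside 32 below this point, resting on a white rack's top (90 above table) in either of 2 holes 100 apart. Below: 22 of straight shank 34 wide, then taper to a rounded 8 mm point ending 109 below this point. 0.2 kg. Lifts straight out.
- bracket_hole (a point): Centre of a 40 mm round hole at the upper face of the fixed bracket's steel plate (110 x 90 mm, 8 thick, 90 above the table, on two legs). z up; y points to the red bin, whose sled begins 110 mm from the hole; bin top 160 above the table. Home: drift upright here, flange flat on the plate, drift_grip 32 mm above this point.
- tongue_hole (a point): Centre of the 40 mm hole at the upper face of the bin sled's aluminium tongue (8 mm thick), 10 mm below the plate's upper face. It slides only along the bracket's y, 3 N friction, and starts 9 to 13 mm out of line towards the bin. A drift lowered upright at the bracket hole's centre catches it and the taper draws it in; this takes a steady light push (under 10 N): dropped, the drift hangs up half-way.
- straight_pin_mid (a point): Bystander in the rack's other hole: straight blunt metal pin 34 mm wide with a 48 mm flange and a cross handle (bar 70 mm long, 14 thick, 34 mm above this point). The point is on its axis at the flange's underside. Leave it in place.
Things that resemble listed ones, but are neither listed nor needed, are in the scene too. What is shaped like the part that bears drift_grip but yellow is not meant.

How it is judged:
By the outcome, as a careful person would: the job done as asked, in the order asked, and still so for the second after the job is handed in, with the robot touching nothing.
It also fails if it takes over 38 s, if anything falls off the work surface, if the arm or the gripper's body presses on something with over 40 N, if the wrist force passes 120 N, or if a joint passes its speed limit or range.

## Robot

A 6-joint arm with a two-finger parallel gripper is mounted at the origin on the work surface. World frame = base frame: x ahead of the robot, y to its left, z up, the work surface at z = 0. Lengths are in m, angles in rad, forces in N, time in s.
With the tool pointing down it reaches from about 0.275 to 0.825 m from the base axis. Payload 5.2 kg.
Tool frame: the origin (TCP) lies at the very end of the fingers, on their centre line; the grasp point (between the pads) lies 19 mm behind it; z points along the fingers, x is the direction in which the jaws open and shut, and the axes are right-handed (so a half turn about z gives the same grasp; the last joint's range is limited). The gripper opens to 93 mm and grips with 3 to 60 N. Pads are 15 mm wide; open, the fingers measure 128 mm over their backs; the gripper's body (75 mm by 188 mm) begins 65 mm behind the grasp point.
Start: joints at [-1.47, 0.259, 1.535, -0, 1.348, -0.203], TCP at [0.165, -0.525, 0.219] pointing down, gripper open.
Joint ranges: [-3.14, 3.14], [-0.91, 2.08], [0.19, 2.58], [-1.22, 4.36], [0.22, 2.71], [-3.12, 3.12]. Speed limits (rad/s): [2.57, 2.57, 3.14, 3.14, 3.14, 3.14].

## Interface

Orientations are given as a rotation vector (axis times angle).
In Python, from plant import * gives the robot as it stands.
- The arm moves only by the shell command python3 -m inch 'ROWS' [FORCE]. ROWS is a JSON object of lists of equal length, an entry for each row: "translation": the shift along the world's x, y, z in cm, a list of three; "rot": the turn, a rotation vector about the world's x, y, z in degrees, a list of three; "claw": the closure, from 0 (fully open) to 1 (shut). A call has 1 to 12 rows; each row shifts and turns the commanded pose from where the row before left it; what a row does not reach is not made up. A row lasts 1/10 s, in which the tool goes at most 50 mm and 8.59 degrees, less where a joint would pass 70% of its speed; a pose out of reach is approached as far as the arm can. A call with a gripper value outside its range is refused whole. The fingers move at their own pace and stop on an object; FORCE is the grip in N (left out, the last holds). Time passes only in rows, so rows that do not move let the fingers close. It gives the time, the measured TCP pose, the force and the opening at its end, in the units of the state.
- get_obs(): the state, without advancing time (a new reading comes with each control period).
- camera(name): name is "scene" or "top" or "wrist"; returns a dict with "color" (420x560x3 uint8, blue, green, red), "range_z" (420x560 float32, m along the optical axis (not along the pixel's ray), 0 where there is no reading), "fovy" (degrees; the focal length in pixels is half the picture's height over the tangent of half this angle, whatever the lens; pixels are square), "cx", "cy" (the principal point, pixels), "R" (3x3) and "t" (3): a world point X has camera coordinates R X + t. Camera axes: x right, y down, z forward; pixel columns grow to the right and rows downward; lengths in m; the calibration is good to about 2 mm. The wrist camera is an equidistant fisheye: a pixel r from the principal point sees the ray r / f radians off the axis. A picture is of the moment at which its call begins.
- close_job(): hands the job in, once; it reports no verdict.
The state is a dict: "time": time; "joint_positions": joint angles; "dq": joint speeds; "tau": joint torques, N m; "tool_pos": TCP position; "orientation": TCP orientation; "contact_force": force on the tool from outside, world axes, zero at the start; "wrist_torque": the same for the moment, N m; "gripper_width": finger opening in m.
Only numpy, scipy, OpenCV 4.12 (cv2) and the standard library are available. Lean on these libraries where they do the work, as an engineer would, in place of code of your own. Each camera call takes 0.05 s, during which the arm holds its last target. There are 200 camera calls.

## Working session

There is one attempt and no reset: what is moved stays moved. The work goes in short steps, Python scripts to look and compute and a shell command to move; the robot and the scene stay as the last step left them, time stands still between calls to the robot, and variables do not carry over. Pictures are saved under pics/ and viewed, about 8 in all and at most 12, crops included, and the job is handed in when it is done.

```bash
mkdir -p pics; cat > h.py <<'E'
from plant import *
import numpy as np, cv2
def cam(n,f=None):
    c=camera(n)
    if f: cv2.imwrite('pics/'+f,c['color'])
    np.save('pics/%s.npy'%n,c,allow_pickle=True)
    return c
def load(n): return np.load('pics/%s.npy'%n,allow_pickle=True).item()
def ray(c,u,v):
    f=210/np.tan(np.radians(c['fovy'])/2)
    d=np.array([(u-c['cx'])/f,(v-c['cy'])/f,1]) 
    if c.get('fish'):
        r=np.hypot(u-c['cx'],v-c['cy']);a=r/f
        d=np.array([np.sin(a)*(u-c['cx'])/max(r,1e-9),np.sin(a)*(v-c['cy'])/max(r,1e-9),np.cos(a)])
    R=np.array(c['R']);t=np.array(c['t'])
    return -R.T@t,R.T@d
def onz(c,u,v,z):
    o,d=ray(c,u,v);return o+d*(z-o[2])/d[2]
def cloud(c):
    z=c['range_z'];v,u=np.mgrid[:420,:560]
    f=210/np.tan(np.radians(c['fovy'])/2)
    p=np.dstack([(u-c['cx'])/f*z,(v-c['cy'])/f*z,z])
    return (p-np.array(c['t']))@np.array(c['R'])
E
python3 - <<'E'
from h import *
a=cam('top');b=cam('scene')
cv2.imwrite('pics/a.png',a['color']);cv2.imwrite('pics/b.png',b['color'])
print(get_obs()); print(a['R'],a['t'],a['fovy'])
E
```

```text
{'time': 0.1, 'joint_positions': array([-1.46981650e+00,  2.59280509e-01,  1.53594450e+00, -1.06314672e-05,
        1.34800752e+00, -2.02809742e-01]), 'dq': array([-0.0010849 ,  0.00037688, -0.00331857, -0.00109794,  0.00017611,
       -0.00135014]), 'tau': array([ 2.90912831e-03, -4.38209653e+01, -2.84642172e+01,  7.22133717e-02,
        3.62784800e-02, -5.13642317e-05]), 'tool_pos': array([ 0.16449006, -0.52432119,  0.21790695]), 'orientation': array([-2.53101997e+00,  1.85901513e+00,  1.73780197e-03]), 'contact_force': array([ 0.34902764, -0.41628164,  0.16045901]), 'wrist_torque': array([ 0.04791316,  0.00620945, -0.04654066]), 'gripper_width': 0.09282208741138678}
[[-0.01207699 -0.99988586  0.00907795]
 [-0.99859413  0.01159179 -0.05172429]
 [ 0.05161316 -0.00968986 -0.99862014]] [-0.14977338  0.44917465  1.01793416] 48.543925053937876
```

View pics/a.png

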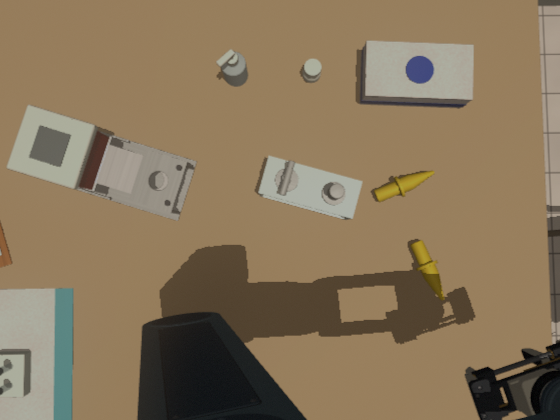

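View pics/b.png

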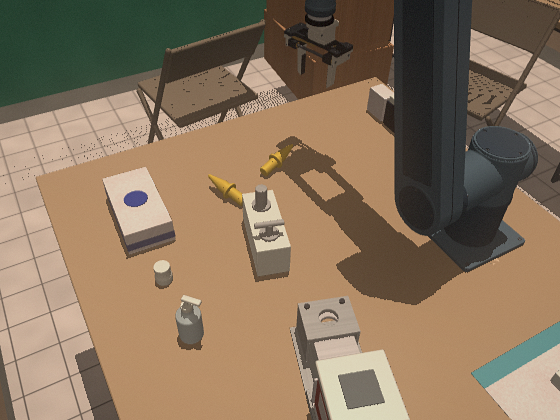

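The top view shows the white rack at about (310,187). The cross-handle pin is at (287,178) and the round-knob drift at (336,190). The bracket plate's hole is near (160,181), with the bin to its left. Yellow look-alike drifts lie at (405,184) and (430,270). The metal knob in the rack fits the description. I'll confirm it in an enlarged crop and measure.

```bash
python3 - <<'E'
from h import *
a=load('top');b=load('scene')
A=cv2.resize(a['color'][130:240,80:380],None,fx=2.6,fy=2.6,interpolation=cv2.INTER_CUBIC)
B=cv2.resize(b['color'][170:360,220:400],None,fx=1.6,fy=1.6,interpolation=cv2.INTER_CUBIC)
o=np.zeros((A.shape[0]+B.shape[0],A.shape[1],3),np.uint8);o[:A.shape[0]]=A;o[A.shape[0]:,:B.shape[1]]=B
cv2.imwrite('pics/c.png',o)
P=cloud(a)
def comp(mask,n):
    k,l,s,c=cv2.connectedComponentsWithStats(mask.astype(np.uint8))
    for i in range(1,k):
        if s[i,4]>25: print(n,s[i],P[l==i].mean(0).round(4),P[l==i].min(0).round(3),P[l==i].max(0).round(3))
z=P[...,2].copy(); roi=np.zeros(z.shape,bool);roi[130:240,80:380]=1
comp(roi&(z>.135)&(z<.155),'knob')
comp(roi&(z>.115)&(z<.135),'bar')
pl=roi&(z>.082)&(z<.097);comp(pl,'plate/rack')
k,l,s,c=cv2.connectedComponentsWithStats(pl.astype(np.uint8))
for i in range(1,k):
    if s[i,4]>300:
        q=P[l==i][:,:2].astype(np.float32)*1000; print(cv2.minAreaRect(q), cv2.boxPoints(cv2.minAreaRect(q)))
h=roi&(z<.085)&(np.hypot(*(np.mgrid[:420,:560]-np.array([181,160])[:,None,None]))<14)
v,u=np.nonzero(h);print('hole px',len(u),u.mean(),v.mean(),onz(a,u.mean(),v.mean(),.09),np.percentile(z[h],[5,50,95]))
print('edge',onz(a,336,190,.148))
E
```

```text
knob [ 80 130  18  53 157] [0.5517 0.2181 0.1487] [0.498 0.203 0.138] [0.598 0.235 0.155]
knob [329 184  16  15 190] [ 0.4742 -0.2596  0.1479] [ 0.461 -0.274  0.138] [ 0.488 -0.246  0.153]
bar [ 80 131  20  56 173] [0.5463 0.2259 0.122 ] [0.493 0.209 0.115] [0.603 0.245 0.129]
bar [280 161  16  35 258] [ 0.5028 -0.1646  0.1294] [ 0.469 -0.181  0.121] [ 0.536 -0.15   0.134]
plate/rack [ 85 134  21  55 168] [0.5439 0.2268 0.0894] [0.492 0.209 0.082] [0.602 0.25  0.097]
plate/rack [ 130  149   59   64 2132] [0.5048 0.0977 0.0902] [0.44  0.038 0.082] [0.57  0.158 0.097]
plate/rack [ 259  156  104   63 3145] [ 0.4875 -0.2136  0.0908] [ 0.424 -0.319  0.083] [ 0.553 -0.108  0.097]
((505.7445373535156, 99.80307006835938), (95.20708465576172, 110.1036148071289), 71.9830322265625) [[438.6685    71.56122 ]
 [543.37317   37.506317]
 [572.82056  128.04492 ]
 [468.1159   162.09982 ]]
((488.4622802734375, -213.48443603515625), (200.17532348632812, 80.22905731201172), 73.88353729248047) [[ 422.14087  -298.50317 ]
 [ 499.2169   -320.77402 ]
 [ 554.7837   -128.4657  ]
 [ 477.70767  -106.194855]]
hole px 275 158.57454545454544 180.64 [0.50490428 0.09758823 0.09      ] [0.00156067 0.00510449 0.08175916]
edge [ 0.47627011 -0.25823454  0.148     ]
```

View pics/c.png

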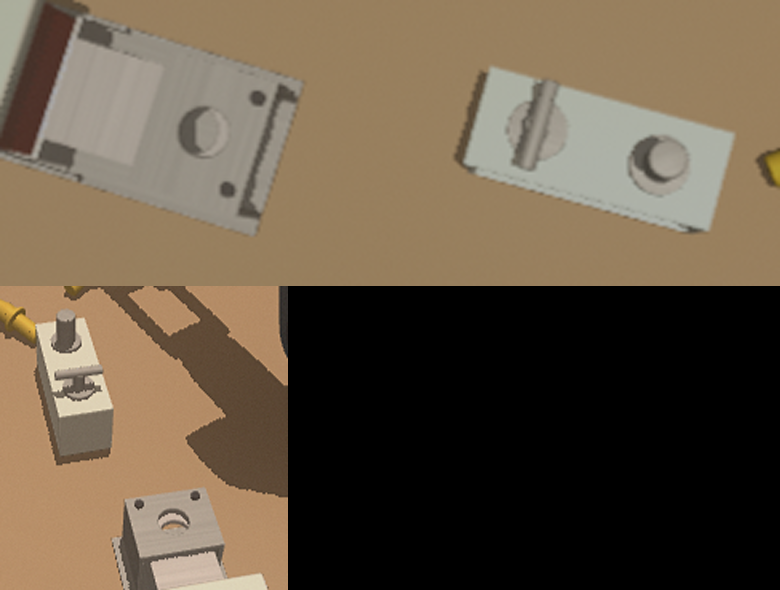

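Confirmed: the metal knob at top-view pixel (337,191) is the drift, at about (0.474, -0.260). The bar-handled pin is at (287,178). The bracket hole is at (159,181), about (0.505, 0.097). The rack and the bracket y axis are both about 17° off world y, so I'll turn the jaws to that.

```bash
python3 -m inch '{"translation":[[3.1,2.65,-0.3],[3.1,2.65,-0.3],[3.1,2.65,-0.3],[3.1,2.65,-0.3],[3.1,2.65,-0.3],[3.1,2.65,-0.3],[3.1,2.65,-0.3],[3.1,2.65,-0.3],[3.1,2.65,-0.3],[3.1,2.65,-0.3],[0,0,0],[0,0,0]],"rot":[[0,0,-3.5],[0,0,-3.5],[0,0,-3.5],[0,0,-3.5],[0,0,-3.5],[0,0,-3.5],[0,0,-3.5],[0,0,-3.5],[0,0,-3.5],[0,0,-3],[0,0,0],[0,0,0]],"claw":[0,0,0,0,0,0,0,0,0,0,0,0]}' 25
python3 - <<'E'
from h import *
from scipy.spatial.transform import Rotation as Ro
w=cam('wrist','w1.png');w['fish']=1
o=get_obs();print(o['tool_pos'],Ro.from_rotvec(o['orientation']).as_matrix().round(3).tolist(),w['fovy'])
R=np.array(w['R']);t=np.array(w['t']);f=210/np.tan(np.radians(w['fovy'])/2)
for X in ([.4743,-.2597,.148],[.505,.097,.09]):
    p=R@X+t;r=np.hypot(p[0],p[1]);k=f*np.arctan2(r,p[2])/r;print(w['cx']+k*p[0],w['cy']+k*p[1])
E
```

```text
time: 1.3
tool_pos: [0.4746, -0.259, 0.1881]
orientation: [1.87, -2.523, -0.002]
contact_force: [-0.7, -0.3, -0.2]
gripper_width: 0.0926
[ 0.474125   -0.25978869  0.18827193] [[-0.292, -0.956, -0.001], [-0.956, 0.292, 0.0], [0.0, 0.001, -1.0]] 65.70646984690485
273.1589665939446 237.80254989688856
-6.784874268604767 268.96234852147904
```

View pics/w1.png

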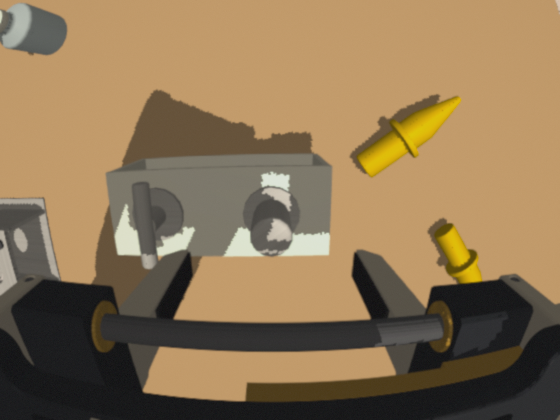

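The wrist view shows the knob top at about (272,237) against a predicted (273,238), so the position agrees. I'll descend and grip.

```bash
python3 -m inch '{"translation":[[0,0,-2.5],[0,0,-2.5],[0,0,-2],[0,0,-1.5],[0,0,0],[0,0,0],[0,0,0],[0,0,0],[0,0,0],[0,0,0],[0,0,0]],"rot":[[0,0,0],[0,0,0],[0,0,0],[0,0,0],[0,0,0],[0,0,0],[0,0,0],[0,0,0],[0,0,0],[0,0,0],[0,0,0]],"claw":[0,0,0,0,0,1,1,1,1,1,1]}' 40
```

```text
time: 2.45
tool_pos: [0.4747, -0.2598, 0.1039]
orientation: [-1.867, 2.527, -0.001]
contact_force: [-0.3, 0.4, -0.2]
gripper_width: 0.0498
```

```bash
python3 -m inch '{"translation":[[0,0,0],[0,0,0],[0,0,0],[0,0,0],[0,0,0],[0,0,0],[0,0,0],[0,0,0]],"rot":[[0,0,0],[0,0,0],[0,0,0],[0,0,0],[0,0,0],[0,0,0],[0,0,0],[0,0,0]],"claw":[1,1,1,1,1,1,1,1]}' 40
```

```text
time: 3.25
tool_pos: [0.4746, -0.2596, 0.1036]
orientation: [-1.867, 2.527, 0.0]
contact_force: [0.7, 2.4, 1.8]
gripper_width: 0.0296
```

```bash
python3 -m inch '{"translation":[[0,0,0.5],[0,0,1],[0,0,1.5],[0,0,2],[0,0,2],[0,0,2],[0,0,2],[0,0,2],[0,0,1],[0,0,0],[0,0,0]],"rot":[[0,0,0],[0,0,0],[0,0,0],[0,0,0],[0,0,0],[0,0,0],[0,0,0],[0,0,0],[0,0,0],[0,0,0],[0,0,0]],"claw":[1,1,1,1,1,1,1,1,1,1,1]}'
python3 - <<'E'
from h import *
a=cam('top','d.png');b=cam('scene','e.png')
cv2.imwrite('pics/de.png',np.hstack([cv2.resize(a['color'][130:260,100:380],(400,186)),cv2.resize(b['color'][100:260,180:400],(256,186))]))
E
```

```text
time: 4.35
tool_pos: [0.4742, -0.2597, 0.2431]
orientation: [1.866, -2.527, -0.001]
contact_force: [-1.1, -0.1, -1.9]
gripper_width: 0.0295
```

View pics/de.png

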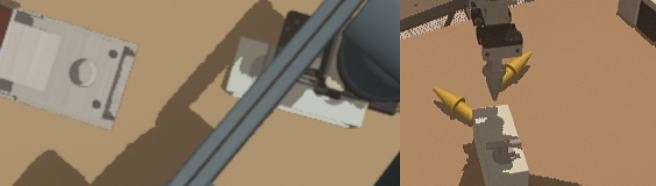

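The scene view shows the drift lifted clear and upright in the jaws, with the pin still in the rack. I'll move above the bracket hole, already keeping the height.

```bash
python3 -m inch '{"translation":[[0.2,2.2,0],[0.3,3.7,0],[0.3,3.7,0],[0.4,4,0],[0.3,4,0],[0.4,4,0],[0.4,4,0],[0.3,4,0],[0.3,3.5,0],[0.2,2.6,0],[0,0,0],[0,0,0]],"rot":[[0,0,0],[0,0,0],[0,0,0],[0,0,0],[0,0,0],[0,0,0],[0,0,0],[0,0,0],[0,0,0],[0,0,0],[0,0,0],[0,0,0]],"claw":[1,1,1,1,1,1,1,1,1,1,1,1]}'
python3 - <<'E'
from h import *
w=cam('wrist','w2.png');b=cam('scene');o=get_obs();print(o['tool_pos'],o['orientation'])
c=w['color'];s=b['color'][200:360,240:420]
cv2.imwrite('pics/f.png',np.hstack([c,cv2.resize(s,(236,210)).repeat(1,0) if 0 else cv2.copyMakeBorder(cv2.resize(s,(236,210)),0,210,0,0,cv2.BORDER_CONSTANT)]))
w['fish']=1
R=np.array(w['R']);t=np.array(w['t']);f=210/np.tan(np.radians(w['fovy'])/2)
for X in ([.505,.0975,.09],list(o['tool_pos'][:2])+[o['tool_pos'][2]+.019-.109]):
    p=R@X+t;r=np.hypot(p[0],p[1]);k=f*np.arctan2(r,p[2])/r;print(w['cx']+k*p[0],w['cy']+k*p[1])
E
```

```text
time: 5.65
tool_pos: [0.505, 0.0975, 0.2427]
orientation: [1.868, -2.524, -0.001]
contact_force: [0.2, -0.3, -2.2]
gripper_width: 0.0294
[0.50529514 0.09642203 0.24303858] [ 1.86528207e+00 -2.52631519e+00 -4.74225123e-04]
271.68770544440514 196.6516501122055
272.9406594064308 214.88713254725022
```

View pics/f.png

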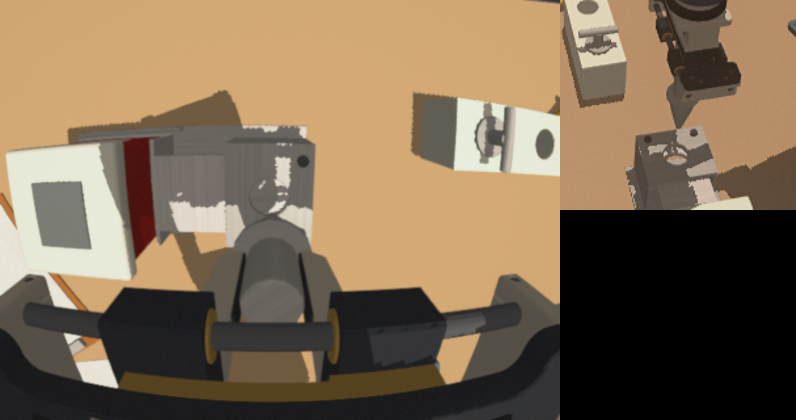

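The wrist view shows the hole at about (270,196), against a predicted (272,197). The scene view shows the tip just above the plate. I'll refine the hole centre from the wrist depth.

```bash
python3 - <<'E'
from h import *
w=load('wrist');w['fish']=1
R=np.array(w['R']);t=np.array(w['t']);f=210/np.tan(np.radians(w['fovy'])/2)
z=w['range_z']
Q=[]
pl=[]
for v in range(165,225):
  for u in range(235,310):
    o,d=ray(w,u,v)
    dc=R@d
    if z[v,u]<=0: continue
    X=o+d*z[v,u]/dc[2]
    p=onz(w,u,v,.09)
    if X[2]<.085 and np.hypot(p[0]-.505,p[1]-.0975)<.026: Q.append(p)
    if .086<X[2]<.094: pl.append(X[2])
Q=np.array(Q)*1000;print(len(Q),Q.mean(0),Q.min(0),Q.max(0),np.mean(pl))
print(cv2.minEnclosingCircle(Q[:,:2].astype(np.float32)))
print('cam',-R.T@t)
a=load('top');P=cloud(a)
S=[onz(a,u,v,.09)[:2]*1000 for v in range(160,202) for u in range(140,182) if P[v,u,2]<.086 and np.hypot(u-159,v-181)<13]
print(len(S),np.mean(S,0),cv2.minEnclosingCircle(np.array(S,np.float32)))
E
```

```text
1073 [506.58932894 100.48442019  90.        ] [487.43252042  81.39947846  90.        ] [524.96106    119.60486922  90.        ] 0.09038249200440467
((506.3395690917969, 100.61265563964844), 19.326467514038086)
cam [0.58322959 0.07419158 0.40901831]
281 [504.72826072  97.84439449] ((506.6109924316406, 97.66876220703125), 21.181406021118164)
```

```bash
python3 - <<'E'
from h import *
w=load('wrist');w['fish']=1
R=np.array(w['R']);t=np.array(w['t']);f=210/np.tan(np.radians(w['fovy'])/2)
T=np.array([.5052,.0969,.2430])
x=np.array([-.292,-.956,0])
def pr(X):
    p=R@X+t;r=np.hypot(p[0],p[1]);k=f*np.arctan2(r,p[2])/r;return np.round([w['cx']+k*p[0],w['cy']+k*p[1]],1)
for dz in (.045,-.007,-.013): print(dz,pr(T+[0,0,dz]),pr(T+[0,0,dz]+x*.015),pr(T+[0,0,dz]-x*.015),pr(T+[0,0,dz]+x*.024),pr(T+[0,0,dz]-x*.024))
I=cv2.resize(w['color'][160:350,190:360],None,fx=3,fy=3,interpolation=cv2.INTER_CUBIC);cv2.imwrite('pics/g.png',I)
E
```

```text
0.045 [273.5 307.5] [307.3 307.1] [239.7 307.2] [327.2 306.6] [219.6 306.7]
-0.007 [272.9 258. ] [298.4 257.9] [247.4 257.9] [313.6 257.8] [232.2 257.7]
-0.013 [272.9 253.8] [297.7 253.7] [248.  253.7] [312.4 253.6] [233.3 253.5]
```

View pics/g.png

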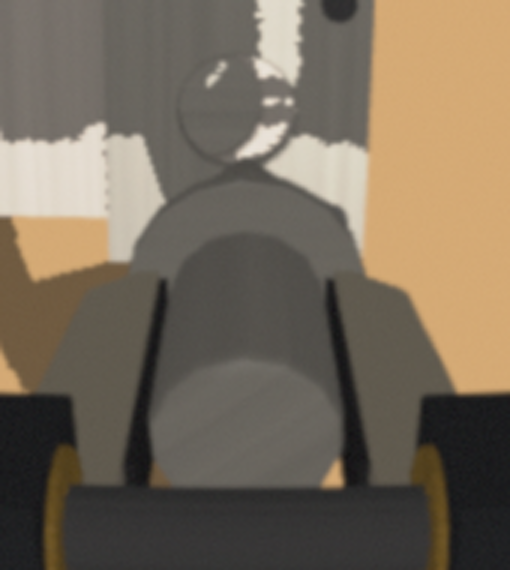

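The drift sits about 1 px left of its prediction and the hole 2 px left of its own, which leaves a correction of about +1.5 mm along bracket y. I'll shift and lower until just inside the hole.

```bash
python3 -m inch '{"translation":[[0.05,0.18,0],[0,0,-2],[0,0,-2],[0,0,-1.5],[0,0,-1],[0,0,-0.5],[0,0,-0.5],[0,0,-0.5],[0,0,-0.5],[0,0,0]],"rot":[[0,0,0],[0,0,0],[0,0,0],[0,0,0],[0,0,0],[0,0,0],[0,0,0],[0,0,0],[0,0,0],[0,0,0]],"claw":[1,1,1,1,1,1,1,1,1,1]}'
```

```text
time: 6.75
tool_pos: [0.5057, 0.099, 0.1582]
orientation: [1.866, -2.526, -0.001]
contact_force: [1.0, -0.4, -1.8]
gripper_width: 0.0295
```

```bash
python3 -m inch '{"translation":[[0,0,-0.3],[0,0,-0.3],[0,0,-0.3],[0,0,-0.3],[0,0,-0.3],[0,0,-0.3],[0,0,-0.3],[0,0,-0.3]],"rot":[[0,0,0],[0,0,0],[0,0,0],[0,0,0],[0,0,0],[0,0,0],[0,0,0],[0,0,0]],"claw":[1,1,1,1,1,1,1,1]}'
```

```text
time: 7.55
tool_pos: [0.5062, 0.0991, 0.1345]
orientation: [-1.866, 2.527, -0.0]
contact_force: [0.9, 3.3, 0.6]
gripper_width: 0.03
```

```bash
python3 -m inch '{"translation":[[0,0,-0.25],[0,0,-0.25],[0,0,-0.25],[0,0,-0.25],[0,0,-0.25],[0,0,-0.25],[0,0,-0.25],[0,0,-0.25],[0,0,0]],"rot":[[0,0,0],[0,0,0],[0,0,0],[0,0,0],[0,0,0],[0,0,0],[0,0,0],[0,0,0],[0,0,0]],"claw":[1,1,1,1,1,1,1,1,1]}'
```

```text
time: 8.45
tool_pos: [0.5056, 0.0989, 0.1139]
orientation: [1.866, -2.526, -0.001]
contact_force: [1.3, 3.4, -3.4]
gripper_width: 0.0296
```

```bash
python3 -m inch '{"translation":[[0,0,-0.2],[0,0,-0.2],[0,0,-0.2],[0,0,-0.2],[0,0,-0.2],[0,0,-0.1],[0,0,0]],"rot":[[0,0,0],[0,0,0],[0,0,0],[0,0,0],[0,0,0],[0,0,0],[0,0,0]],"claw":[1,1,1,1,1,1,1]}'
```

```text
time: 9.15
tool_pos: [0.5059, 0.099, 0.1036]
orientation: [1.867, -2.527, -0.0]
contact_force: [0.7, 3.0, 1.1]
gripper_width: 0.0299
```

```bash
python3 -m inch '{"translation":[[0,0,-0.1],[0,0,-0.1],[0,0,0]],"rot":[[0,0,0],[0,0,0],[0,0,0]],"claw":[1,1,1]}'
```

```text
time: 9.45
tool_pos: [0.506, 0.099, 0.1036]
orientation: [-1.867, 2.526, -0.001]
contact_force: [-6.6, 3.8, 16.2]
gripper_width: 0.0294
```

The drift has stopped against the plate with force building, so it is seated. I'll relieve the push, open and retreat.

```bash
python3 -m inch '{"translation":[[0,0,0.15],[0,0,0],[0,0,0],[0,0,0],[0,0,0],[0,0,0],[0,0,0],[0,0,0],[0,0,0],[0,0,0]],"rot":[[0,0,0],[0,0,0],[0,0,0],[0,0,0],[0,0,0],[0,0,0],[0,0,0],[0,0,0],[0,0,0],[0,0,0]],"claw":[1,1,0,0,0,0,0,0,0,0]}'
```

```text
time: 10.45
tool_pos: [0.5061, 0.099, 0.1031]
orientation: [-1.867, 2.527, -0.0]
contact_force: [0.5, 0.6, -0.6]
gripper_width: 0.0887
```

```bash
python3 -m inch '{"translation":[[0,0,1],[0,0,2],[0,0,3],[0,0,3],[0,0,3],[-1,-3,2],[-1,-4,0],[-1,-4,0],[-1,-4,0],[-1,-4,0],[0,0,0],[0,0,0]],"rot":[[0,0,0],[0,0,0],[0,0,0],[0,0,0],[0,0,0],[0,0,0],[0,0,0],[0,0,0],[0,0,0],[0,0,0],[0,0,0],[0,0,0]],"claw":[0,0,0,0,0,0,0,0,0,0,0,0]}'
python3 - <<'E'
from h import *
a=cam('top');b=cam('scene');P=cloud(a)
A=cv2.resize(a['color'][130:240,80:380],None,fx=2.6,fy=2.6);B=cv2.resize(b['color'][200:360,220:400],None,fx=1.9,fy=1.9)
o=np.zeros((A.shape[0]+B.shape[0],A.shape[1],3),np.uint8);o[:A.shape[0]]=A;o[A.shape[0]:,:B.shape[1]]=B
cv2.imwrite('pics/k.png',o)
m=np.zeros(P.shape[:2],bool);m[160:200,135:185]=1;z=P[...,2]
print('knob',P[m&(z>.135)].mean(0),np.median(z[m&(z>.135)]));print('flange',np.median(z[m&(z>.0935)&(z<.105)]),(m&(z>.0935)&(z<.105)).sum())
E
```

```text
time: 11.65
tool_pos: [0.456, -0.0917, 0.2438]
orientation: [-1.863, 2.529, -0.001]
contact_force: [0.1, 0.0, 0.7]
gripper_width: 0.0931
knob [ 0.44121283 -0.04511192  0.64592091] 0.6467845369605323
flange nan 0
  return _methods._mean(a, axis=axis, dtype=dtype,
  ret = ret.dtype.type(ret / rcount)
```

View pics/k.png

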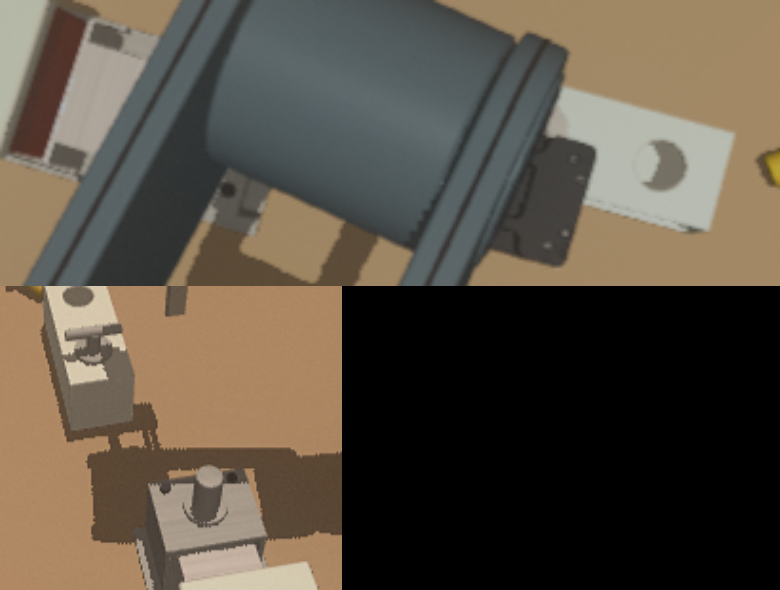

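The scene crop shows the drift upright with its flange on the plate and the pin still in the rack. The arm blocks the top view, so I'll check heights from the scene depth.

```bash
python3 - <<'E'
from h import *
b=load('scene');P=cloud(b);z=P[...,2]
m=np.hypot(P[...,0]-.506,P[...,1]-.099)
k=(m<.02)&(z>.1)
print('knob top z',np.percentile(z[k],[50,95,99]),P[k&(z>.142)].mean(0),'mid',P[k&(z>.105)&(z<.115)].mean(0))
r=(m>.018)&(m<.023);print('flange',np.percentile(z[r],[10,50,90]));r=(m>.027)&(m<.035)&(z>.08)&(z<.1);print('plate',np.median(z[r]))
E
```

```text
knob top z [0.1397956  0.1507723  0.15127626] [0.50734138 0.1018774  0.14820622] mid [0.51323687 0.10821954 0.10937102]
flange [0.09231747 0.09653938 0.09924693]
plate 0.09061710750731035
```

Flange top minus plate is 6 mm, which is the flange thickness, and the knob top is at about 0.149 m. The drift is fully home.

```bash
python3 -c "
from plant import *
print(close_job())"
```

```text
the job is handed in; nothing more can be done
None
```

The tapered drift is fully home through the bracket plate and the tongue hole, and the job was handed in at about 12 s on the robot's clock. The arm was clear of everything, and the straight pin is still in the rack.

**How it went:** I gripped the metal knob, lifted the drift straight out and lowered it upright at the bracket hole. During the slow descent the tongue pulled back sideways with about 3 N. At the bottom I pressed until it stopped against the plate. The vertical force reading was 16 N at that stop, which is above the "under 10 N" advised for the push but well below the limits. I then relaxed the push, opened the gripper and backed off.

**Last checks, from the scene camera:**
- **Seating:** the flange top is 6 mm above the plate, equal to the flange's thickness, so it lies flat. The knob top is at about 0.149 m, against 0.148 m expected.
- **Upright:** the drift looks upright in the picture.
- **Tongue:** I did not see the tongue hole directly. That it is in line follows from the drift being fully seated.

**Checks that failed or disagreed:**
- The top-camera check failed because the arm blocked the view.
- The top and wrist cameras differed by about 3 mm on the hole's position. I settled this from the drift's own position in the wrist view.

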